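# Weigh in a mixed mushroom delivery

## Task

Weigh this picker's delivery in one go: stack the three small crates on the scale, square on the middle of its platform, with the heavy ceps at the bottom, the chanterelles on them and the white mushrooms on top, each crate's foot seated in the one below, and then close the stack with the green lid. Carry the crates level so that nothing spills, set everything down gently, and leave the calculator, the jar and the bottle where they are.

Things in the scene. Friction and masses are not known exactly. Their poses are not given: they have to be found in the camera images.
- crate_ceps: Small black stacking crate of big brown ceps (mm). Outside 100 (x) by 140 (y), 62 high; origin: centre of its underside. Walls upright, 8 thick, rim at z=62, contents fixed below z=38: pinch a wall at the rim. Foot 76x116, 6 deep, drops into the 84x124 mouth of the crate below; seated, its origin is 56 above that one's. Half turns look alike. About 360 g.
- crate_chanterelles: Small black stacking crate of yellow chanterelles (mm). Outside 100 (x) by 140 (y), 62 high; origin: centre of its underside. Walls upright, 8 thick, rim at z=62, contents fixed below z=38: pinch a wall at the rim. Foot 76x116, 6 deep, drops into the 84x124 mouth of the crate below; seated, its origin is 56 above that one's. Half turns look alike. About 260 g.
- crate_white: Small black stacking crate of white mushrooms (mm). Outside 100 (x) by 140 (y), 62 high; origin: centre of its underside. Walls upright, 8 thick, rim at z=62, contents fixed below z=38: pinch a wall at the rim. Foot 76x116, 6 deep, drops into the 84x124 mouth of the crate below; seated, its origin is 56 above that one's. Half turns look alike. About 200 g.
- lid: Green crate lid, right way up (mm). Plate 100 (x) by 140 (y), z=6 to 10, over a foot 76x116, 6 deep, that drops into a crate's 84x124 mouth; seated, its origin is 56 above the crate's. Origin: centre of the foot's underside. Grab bar across the middle: 14 thick (x), 70 long (y), z=21 to 32, on two posts. About 90 g.
- scale: White bench scale, firm on the table (mm). Flat steel platform 130 (x) by 170 (y), its top at z=45. Origin: on the table under the platform's middle. Lower display console (top z=28) on the -x side, out to x=-120.
- calculator: Black pocket calculator lying flat, 75 by 130 mm, 14 mm thick; origin at the centre of its underside. To be left alone.
- blue_jar: Round blue jar with a lid, 66 mm in diameter, 75 mm high; origin at the centre of its underside. To be left alone.
- water_bottle: Standing water bottle, pale blue with a paper band and a blue cap, 64 mm in diameter, 205 mm high; origin at the centre of its underside. To be left alone.

How it is judged:
On the way, in this order (a step that is already met when the one before it is completed fails the run):
1. the crate of ceps stands square on the middle of the scale's platform, let go (horizontal distance between crate_ceps and scale below 0.015 m and z of crate_ceps in the frame of scale between 0.0415 and 0.0485 m and angle between crate_ceps's own z axis and vertical below 0.05 rad and angle between the x axis of crate_ceps and the x axis of scale, either way round below 0.17 rad and contact force between the fingers and crate_ceps below 0.3 N), for 0.2 s.
2. the crate of chanterelles is seated on the ceps, let go (horizontal distance between crate_chanterelles and crate_ceps below 0.008 m and z of crate_chanterelles in the frame of crate_ceps between 0.0525 and 0.0595 m and angle between crate_chanterelles's own z axis and vertical below 0.05 rad and angle between the x axis of crate_chanterelles and the x axis of crate_ceps, either way round below 0.14 rad and contact force between the fingers and crate_chanterelles below 0.3 N), for 0.2 s.
3. the crate of white mushrooms is seated on the chanterelles, let go (horizontal distance between crate_white and crate_chanterelles below 0.008 m and z of crate_white in the frame of crate_chanterelles between 0.0525 and 0.0595 m and angle between crate_white's own z axis and vertical below 0.05 rad and angle between the x axis of crate_white and the x axis of crate_chanterelles, either way round below 0.14 rad and contact force between the fingers and crate_white below 0.3 N), for 0.2 s.
At the end, for the whole second after the job is handed in: Ceps crate on the platform, centre within 15 mm, turned under 10 degrees from it. Chanterelles crate seated on it, white crate on that, lid on top: each centred within 8 mm on the one below, 56 mm (+-3.5) above it, level within 3 degrees, turned under 8 degrees from it. All at rest (horizontal distance between crate_ceps and scale below 0.015 m and z of crate_ceps in the frame of scale between 0.0415 and 0.0485 m and angle between each of crate_ceps, crate_chanterelles, crate_white, lid's own z axis and vertical below 0.05 rad and angle between the x axis of crate_ceps and the x axis of scale, either way round below 0.17 rad and horizontal distance between crate_chanterelles and crate_ceps below 0.008 m and z of crate_chanterelles in the frame of crate_ceps between 0.0525 and 0.0595 m and angle between the x axis of crate_chanterelles and the x axis of crate_ceps, either way round below 0.14 rad and horizontal distance between crate_white and crate_chanterelles below 0.008 m and z of crate_white in the frame of crate_chanterelles between 0.0525 and 0.0595 m and angle between the x axis of crate_white and the x axis of crate_chanterelles, either way round below 0.14 rad and horizontal distance between lid and crate_white below 0.008 m and z of lid in the frame of crate_white between 0.0525 and 0.0595 m and angle between the x axis of lid and the x axis of crate_white, either way round below 0.14 rad and linear speed of each of crate_ceps, crate_chanterelles, crate_white, lid below 0.02 m/s and angular speed of each of crate_ceps, crate_chanterelles, crate_white, lid below 0.2 rad/s); the robot touches nothing.
It fails at once if the calculator, the jar or the bottle is pushed away (30 mm) or tipped over (distance of any of calculator, blue_jar, water_bottle from where it was at the start of the episode above 0.03 m or angle between any of calculator, blue_jar, water_bottle's own z axis and vertical above 0.5 rad).
It fails at once if a crate is tipped so far (30 degrees) that mushrooms spill (angle between any of crate_ceps, crate_chanterelles, crate_white's own z axis and vertical above 0.52 rad).
It fails at once if the scale is rammed hard (over 80 N) (contact force between scale and anything else above 80 N).
It fails at once if a crate or the lid is dropped from more than about 15 mm (moves faster than 0.55 m/s, not held) ((contact force between the fingers and crate_ceps below 0.1 N and linear speed of crate_ceps above 0.55 m/s) or (contact force between the fingers and crate_chanterelles below 0.1 N and linear speed of crate_chanterelles above 0.55 m/s) or (contact force between the fingers and crate_white below 0.1 N and linear speed of crate_white above 0.55 m/s) or (contact force between the fingers and lid below 0.1 N and linear speed of lid above 0.55 m/s)).
It also fails if it takes over 112 s, if anything falls off the work surface, if the arm or the gripper's body presses on something with over 40 N, if the wrist force passes 120 N, or if a joint passes its speed limit or range.

## Robot

A 7-joint arm with a two-finger parallel gripper is mounted at the origin on the work surface. World frame = base frame: x ahead of the robot, y to its left, z up, the work surface at z = 0. Lengths are in m, angles in rad, forces in N, time in s.
With the tool pointing down it reaches from about 0.425 to 0.875 m from the base axis. Payload 4.7 kg.
Tool frame: the origin (TCP) lies midway between the tips of the shut fingers; the grasp point (between the pads) lies 19 mm behind it; z points along the fingers, y is the direction in which the jaws open and shut (so a half turn about z gives the same grasp; the last joint's range is limited). The gripper opens to 87 mm and grips with 3 to 60 N. Pads are 19 mm wide; open, the fingers measure 117 mm over their backs; the gripper's body (75 mm by 190 mm) begins 51 mm behind the grasp point.
Start: joints at [0.014, 0.321, -0.07, 1.45, 0.023, 1.371, -0.057], TCP at [0.65, -0, 0.223] pointing down, gripper open.
Joint ranges: [-2.86, 2.86], [-0.3, 2.09], [-1.38, 1.24], [0.06, 2.45], [-1.56, 4.7], [0.09, 2.05], [-2.69, 2.69]. Speed limits (rad/s): [2.57, 2.57, 3.14, 3.14, 3.14, 3.14, 3.14].

## Interface

Orientations are given as a rotation vector (axis times angle).
In Python, from bench import get_state, eyes, job gives the robot as it stands. The module is installed in compiled form; this text tells all that it offers.
- The arm moves only by the shell command python3 -m jog 'ROWS' [FORCE]. ROWS is JSON, a list that holds one entry, the list of rows, each a list of 5 numbers: the opening, from 0 (shut) to 1 (fully open), then the shift along the tool's x, y, z in units of 40 mm (1.0 is 40 mm), then the turn about the tool's z in units of 5 degrees (1.0 is 5 degrees). In form: [[[jaw, dx, dy, dz, turn], ...]]. A call has 1 to 10 rows; each row shifts and turns the commanded pose from where the row before left it, along the tool's axes as they then stand; what a row does not reach is not made up. A row lasts 1/8 s, in which the tool goes at most 62.5 mm and 10.7 degrees, less where a joint would pass 70% of its speed; a pose out of reach is approached as far as the arm can. A call is refused whole if a number of a shift passes 1 or a number of a turn 1, either way. A call with a gripper value outside its range is refused whole. The fingers move at their own pace and stop on an object; FORCE is the grip in N (left out, the last holds). Time passes only in rows, so rows that do not move let the fingers close. It gives the time, the measured TCP pose, the force and the opening at its end, in the units of the state.
- get_state(): the state, without advancing time (a new reading comes with each control period).
- eyes.get_image(name): name is "scene" or "side" or "wrist"; returns (picture, depth): 420x560x3 uint8, red, green, blue; 420x560 float32, m along the optical axis (not along the pixel's ray), 0 where there is no reading.
- eyes.camera_params(name): a dict with "camera_matrix" (3x3 intrinsics, pixels), "pose" (4x4, takes a point from camera to world coordinates); the wrist camera has in their place "mount" (4x4, takes a point from camera to tool coordinates, whose origin is the TCP and whose axes are the flange's). Camera axes: x right, y down, z forward; pixel columns grow to the right and rows downward; lengths in m; the calibration is good to about 2 mm. A picture is of the moment at which its call begins: read the wrist's pose just before it. camera_params takes no time and is no camera call.
- job.close_job(): hands the job in, once; it reports no verdict.
The state is a dict: "time": time; "joint_positions": joint angles; "qd": joint speeds; "joint_torque": joint torques, N m; "position": TCP position; "tool_rot": TCP orientation; "ft_force": force on the tool from outside, world axes, zero at the start; "torque": the same for the moment, N m; "grip_width": opening from 0.0 (shut) to 1.0 (fully open).
Only numpy, scipy, OpenCV 4.12 (cv2) and the standard library are available. Lean on these libraries where they do the work, as an engineer would, in place of code of your own. Each camera call takes 0.05 s, during which the arm holds its last target. There are 200 camera calls.

## Working session

There is one attempt and no reset: what is moved stays moved. The work goes in short steps, Python scripts to look and compute and a shell command to move; the robot and the scene stay as the last step left them, time stands still between calls to the robot, and variables do not carry over. Pictures are saved under pics/ and viewed, about 12 in all and at most 16, crops included, and the job is handed in when it is done.

```bash
mkdir -p pics; cat > h.py <<'E'
import numpy as np, cv2
from bench import get_state, eyes, job
from scipy.spatial.transform import Rotation as R
def grab(name):
    s=get_state(); im,d=eyes.get_image(name); p=eyes.camera_params(name)
    K=np.array(p["camera_matrix"])
    if "pose" in p: T=np.array(p["pose"])
    else:
        W=np.eye(4); W[:3,:3]=R.from_rotvec(s["tool_rot"]).as_matrix(); W[:3,3]=s["position"]; T=W@np.array(p["mount"])
    return im,d,K,T
def cloud(d,K,T):
    v,u=np.indices(d.shape); P=np.stack([(u-K[0,2])/K[0,0]*d,(v-K[1,2])/K[1,1]*d,d],-1)
    P=P@T[:3,:3].T+T[:3,3]; P[d<=0]=np.nan; return P
def save(im,n): cv2.imwrite(f"pics/{n}.png",im[:,:,::-1])
E
python3 - <<'E'
from h import *
s=get_state(); print(s)
for n in("scene","side","wrist"):
    im,d,K,T=grab(n); save(im,n+"0"); np.savez(f"{n}0.npz",im=im,d=d,K=K,T=T); print(n,T.round(3).tolist(),K[0,0],(d>0).mean())
E
```

```text
{'time': 0.0, 'joint_positions': array([ 0.01412948,  0.32182094, -0.07010274,  1.45166588,  0.02258415,
        1.37081269, -0.0568218 ]), 'qd': array([ 6.13227874e-05, -5.18623358e-04,  1.89325098e-03,  1.37584373e-03,
        8.32902634e-04, -5.99080886e-04,  6.37715578e-04]), 'joint_torque': array([-2.58547143e-04, -4.91284704e+01, -4.03903294e-01, -3.12526345e+01,
       -6.40594075e-02,  4.37659642e-02,  1.61017233e-04]), 'position': array([ 6.49443129e-01, -5.25239965e-05,  2.21467578e-01]), 'tool_rot': array([-2.22041743e+00, -2.22062398e+00,  2.21586282e-03]), 'ft_force': array([ 0.0103883 , -0.72547154,  0.7619089 ]), 'torque': array([-0.04833553, -0.01020236, -0.02985658]), 'grip_width': 1.0041561726414334}
scene [[-0.535, 0.509, -0.675, 1.198], [0.845, 0.311, -0.435, 0.432], [-0.012, -0.803, -0.596, 0.626], [0.0, 0.0, 0.0, 1.0]] 404.30235182194446 0.9961352040816327
side [[-0.768, -0.334, 0.547, -0.31], [-0.641, 0.407, -0.651, 1.032], [-0.006, -0.85, -0.527, 0.869], [0.0, 0.0, 0.0, 1.0]] 538.7322831381211 0.9949744897959184
wrist [[1.0, 0.002, -0.002, 0.648], [0.001, -0.958, -0.287, 0.08], [-0.003, 0.287, -0.958, 0.384], [0.0, 0.0, 0.0, 1.0]] 293.4671750116129 0.996203231292517
```

View pics/scene0.png

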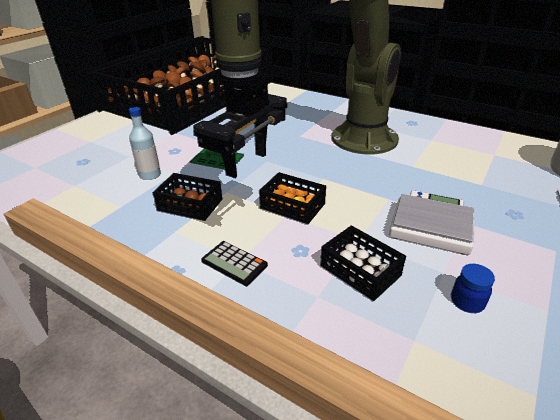

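View pics/side0.png

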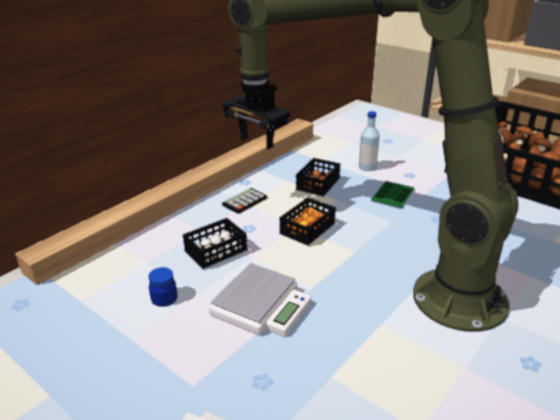

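```bash
python3 - <<'E'
from h import *
for n in("scene","side"):
    z=np.load(n+"0.npz"); P=cloud(z["d"],z["K"],z["T"]); im=z["im"].astype(int)
    ok=np.isfinite(P[...,0])&(P[...,0]>.25)&(P[...,0]<1.0)&(abs(P[...,1])<.6)
    def lab(mask,name,minn=40):
        pts=P[ok&mask]; G=np.zeros((800,1300),np.uint8)   # 1mm: row x-.2, col y+.65
        i=((pts[:,0]-.2)*1000).astype(int); j=((pts[:,1]+.65)*1000).astype(int); G[i,j]=1
        G2=cv2.dilate(G,np.ones((9,9)))
        k,L=cv2.connectedComponents(G2)
        for c in range(1,k):
            m=L[i,j]==c
            if m.sum()<minn: continue
            q=pts[m]; r=cv2.minAreaRect((q[:,:2]*1000).astype(np.float32))
            e=im[ok&mask][m].mean(0).astype(int)
            print(n,name,m.sum(),"c",np.round(r[0],1),"size",np.round(r[1],1),"ang",round(r[2],1),"z",np.percentile(q[:,2],[5,50,95]).round(4),e)
    dark=im.max(-1)<70
    lab((P[...,2]>.055)&(P[...,2]<.07),"rim")
    lab((P[...,2]>.04)&(P[...,2]<.05)&(im.min(-1)>80),"scale")
    lab((P[...,2]>.004)&(P[...,2]<.06)&(im[...,1]>im[...,0]*1.5)&(im[...,1]>im[...,2]*1.3),"green")
    lab((P[...,2]>.08)&(P[...,2]<.2)&(im[...,2]>100),"bottle")
    lab((P[...,2]>.008)&(P[...,2]<.02)&dark,"calc")
E
```

```text
scene rim 55 c [ 296.4 -584.5] size [11.2 54.9] ang 89.5 z [0.0555 0.0624 0.0694] [10 10 11]
scene rim 661 c [465.5  -5.1] size [105.1 141.6] ang 2.8 z [0.0559 0.0624 0.0652] [15 16 16]
scene rim 107 c [ 553.9 -435.1] size [32.7 64.5] ang 58.4 z [0.056  0.0619 0.0685] [153 147 143]
scene rim 1069 c [591.5 237.8] size [142.2 103.6] ang 76.8 z [0.0561 0.0628 0.0649] [15 15 16]
scene rim 664 c [ 600.6 -238.2] size [104.8 142.5] ang 12.8 z [0.0558 0.0621 0.0648] [15 15 16]
scene rim 186 c [568.  451.2] size [29.8 57.6] ang 3.2 z [0.0552 0.0633 0.0694] [15 35 90]
scene rim 18449 c [875.6 -20.4] size [  77.4 1018.3] ang 0.0 z [0.063  0.0658 0.0675] [187 144 100]
scene scale 2569 c [370.7 325.2] size [133.8 169.6] ang 10.6 z [0.0448 0.047  0.0486] [152 145 150]
scene scale 72 c [ 557.4 -434.9] size [32.7 64. ] ang 50.0 z [0.0406 0.0453 0.0493] [155 149 144]
scene green 56 c [ 335.4 -276.3] size [61.8 25.2] ang 37.4 z [0.0099 0.0121 0.0146] [24 78 36]
scene green 419 c [ 382.7 -339.6] size [ 91.7 120.3] ang 11.0 z [0.0101 0.0123 0.0308] [15 47 23]
scene green 40 c [636.4 238.3] size [117.5  
[... 1728 characters left out ...]
4 0.0445 0.0496] [165 161 160]
side green 614 c [ 371.8 -328.3] size [ 95.  143.3] ang 11.8 z [0.0071 0.0104 0.0308] [22 62 32]
side bottle 503 c [ 533.5 -435.2] size [63.2 47.3] ang 31.4 z [0.0843 0.1271 0.1893] [153 167 179]
side calc 324 c [ 372.6 -335.8] size [ 93.7 109.4] ang 10.8 z [0.0083 0.0105 0.0147] [17 49 25]
side calc 255 c [430.6  17.6] size [167.6  85.8] ang 57.4 z [0.009  0.0132 0.0188] [21 21 22]
side calc 271 c [564.1 267.6] size [165.1  85.3] ang 43.3 z [0.0094 0.0139 0.0188] [25 25 27]
side calc 181 c [ 594.9 -232.2] size [ 97.6 139.8] ang 11.8 z [0.0085 0.0137 0.019 ] [21 20 21]
side calc 103 c [703.1   3.8] size [125.2  65.2] ang 86.1 z [0.0085 0.0123 0.0172] [36 33 34]
```

View pics/wrist0.png

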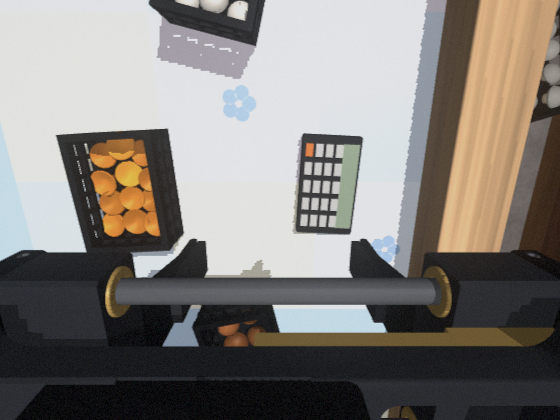

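```bash
python3 -m jog '[[[1,-0.5,0,0,0],[1,-1,-0.13,0,0],[1,-1,0,0,0],[1,-1,0,0,0],[1,-1,0,0,-1],[1,-0.7,0,0.2,-1],[1,-0.2,0,0,-0.6],[1,0,0,0.2,0],[1,0,0,0,0],[1,0,0,0,0]]]' 45; python3 -c "
from h import *
s=get_state();print(s['position'].round(4),R.from_rotvec(s['tool_rot']).as_matrix().round(3).tolist())
im,d,K,T=grab('wrist');save(im,'w1');P=cloud(d,K,T)
m=(P[...,2]>.055)&(P[...,2]<.068)&(im.max(-1)<80);q=P[m];q=q[(abs(q[:,0]-.6)<.1)&(abs(q[:,1]+.237)<.12)]
print(len(q),cv2.minAreaRect((q[:,:2]*1000).astype(np.float32)))
"
```

```text
time: 1.4
position: [0.6487, -0.215, 0.2066]
tool_rot: [-1.955, -2.459, -0.0]
ft_force: [0.3, -0.7, -0.5]
grip_width: 1.005
[ 0.6487 -0.215   0.2066] [[-0.226, 0.974, -0.0], [0.974, 0.226, 0.0], [0.0, 0.0, -1.0]]
2830 ((598.4019775390625, -236.3343048095703), (98.35098266601562, 140.15679931640625), 12.965490341186523)
```

View pics/w1.png

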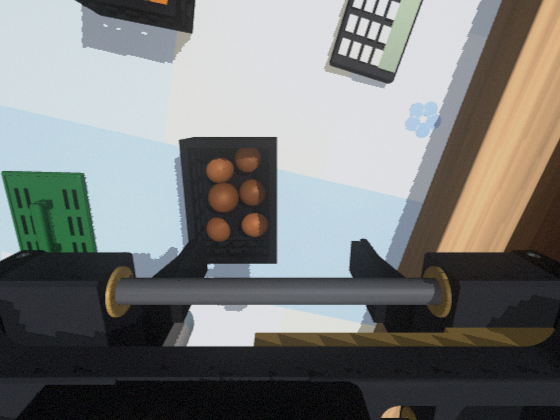

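```bash
python3 -m jog '[[[1,-0.24,-0.2,0.4,0],[1,0,0,0.8,0],[1,0,0,0.9,0],[1,0,0,0.8,0],[1,0,0,0.6,0],[1,0,0,0.4,0],[1,0,0,0.19,0],[1,0,0,0,0],[1,0,0,0,0]]]' 45; python3 -m jog '[[[0,0,0,0,0],[0,0,0,0,0],[0,0,0,0,0],[0,0,0,0,0],[0,0,0,0,0],[0,0,0,0,0]]]' 45
```

```text
time: 2.58
position: [0.6438, -0.2273, 0.0442]
tool_rot: [1.955, 2.457, 0.001]
ft_force: [0.5, -1.0, 0.7]
grip_width: 0.996
time: 3.32
position: [0.643, -0.227, 0.043]
tool_rot: [1.956, 2.459, -0.0]
ft_force: [0.1, 1.2, -0.2]
grip_width: 0.399
```

```bash
python3 -m jog '[[[0,0,0,0,0],[0,0,0,0,0],[0,0,0,0,0],[0,0,0,0,0],[0,0,0,0,0],[0,0,0,0,0]]]' 45;  python3 -m jog '[[[0,0,0,-0.1,0],[0,0,0,-0.2,0],[0,0,0,-0.2,0],[0,0,0,-0.1,0],[0,0,0,0,0]]]'
```

```text
time: 4.08
position: [0.6432, -0.2268, 0.0431]
tool_rot: [1.955, 2.459, 0.0]
ft_force: [1.4, 0.6, -0.6]
grip_width: 0.09
time: 4.7
position: [0.6433, -0.2271, 0.0676]
tool_rot: [1.955, 2.458, 0.001]
ft_force: [0.7, 0.4, -3.7]
grip_width: 0.085
```

```bash
python3 -m jog '[[[0,0,0,-0.5,0],[0,0,0,-0.8,0],[0,0,0,-0.9,0],[0,0.2,0,-0.8,0],[0,0.4,0,-0.5,0],[0,0.6,-0.15,0,0],[0,0.8,-0.2,0,0],[0,0.8,-0.2,0,0],[0,0.8,-0.2,0,0],[0,0.8,-0.2,0,0]]]'; python3 -m jog '[[[0,0.9,-0.15,0,0],[0,0.9,-0.15,0,0],[0,0.9,-0.15,0,0],[0,0.9,-0.15,0,0],[0,0.9,-0.15,0,0],[0,0.9,-0.15,0,0],[0,0.9,-0.15,0,0],[0,0.9,-0.15,0,0],[0,0.8,-0.1,0,0],[0,0.7,-0.1,0,0]]]'; python3 -m jog '[[[0,0.6,0,0,0],[0,0.4,0,0,0],[0,0.2,0,0,0],[0,0,0,0,0.45],[0,0,0,0,0],[0,0,0,0,0]]]'; python3 -c "
from h import *
s=get_state();print(s['position'].round(4),R.from_rotvec(s['tool_rot']).as_matrix().round(3).tolist())
im,d,K,T=grab('wrist');save(im,'w2');i2,d2,K2,T2=grab('scene');P=cloud(d2,K2,T2);save(np.hstack([im,i2])[::1,::1],'w2b')
cv2.imwrite('pics/w2b.png',cv2.resize(cv2.imread('pics/w2b.png'),(800,300)))
np.savez('w2.npz',im=im,d=d,K=K,T=T);np.savez('s2.npz',im=i2,d=d2,K=K2,T=T2)
"
```

```text
time: 5.95
position: [0.5653, -0.062, 0.2072]
tool_rot: [-1.954, -2.459, 0.0]
ft_force: [0.5, -0.4, -4.7]
grip_width: 0.086
time: 7.2
position: [0.4319, 0.2641, 0.2073]
tool_rot: [1.953, 2.46, -0.0]
ft_force: [0.4, 0.6, -2.8]
grip_width: 0.088
time: 7.95
position: [0.423, 0.3086, 0.2069]
tool_rot: [2.004, 2.419, -0.001]
ft_force: [-0.9, -0.1, -3.1]
grip_width: 0.089
[0.423  0.3086 0.2069] [[-0.186, 0.983, 0.0], [0.983, 0.186, -0.0], [-0.0, -0.0, -1.0]]
```

View pics/w2b.png

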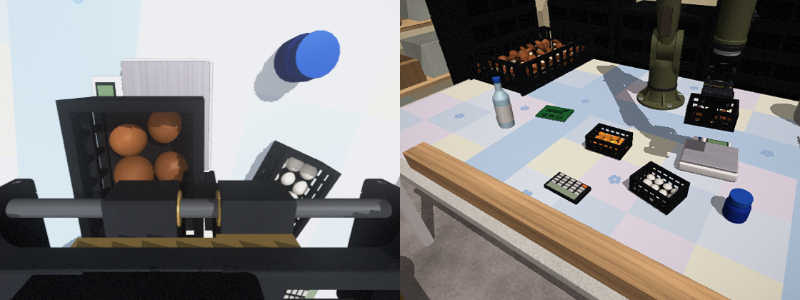

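```bash
cat >> h.py <<'E'
def toolpts(P):
    s=get_state(); M=R.from_rotvec(s["tool_rot"]).as_matrix(); return (P-s["position"])@M*1000   # mm, tool frame
def held(im,d,K,T,dz=19):
    """rim of the held crate in tool frame (mm)"""
    q=toolpts(cloud(d,K,T)); dk=im.max(-1)<90
    m=dk&(abs(q[...,2]+dz)<9)&(q[...,0]>28)&(q[...,0]<110)&(abs(q[...,1]+46)<75)
    p=q[m]; A=np.c_[p[:,:2],np.ones(len(p))]
    for _ in range(4):
        c=np.linalg.lstsq(A,p[:,2],rcond=None)[0]; r=p[:,2]-A@c; k=abs(r)<3; A,p=A[k],p[k]
    r=cv2.minAreaRect(p[:,:2].astype(np.float32))
    far=[np.percentile(p[(p[:,1]>a)&(p[:,1]<a+15),0],98) for a in(-90,-75,-60,-45,-30,-15)]
    left=[np.percentile(p[(p[:,0]>a)&(p[:,0]<a+8),1],[1,99]).round(1) for a in(30,40,50,58)]
    print("held n",len(p),"tilt deg (x,y)",np.degrees(c[:2]).round(2),"z0",c[2].round(1),"far x",np.round(far,1),"y ext",left,r)
E
python3 - <<'E'
from h import *
z=np.load('w2.npz'); a=[z[k] for k in("im","d","K","T")]; held(*a)
P=cloud(*a[1:]); m=(abs(P[...,2]-.045)<.006)&(a[0].min(-1)>90)&(P[...,0]>.29)&(P[...,0]<.46)
p=P[m]; print(len(p),cv2.minAreaRect((p[:,:2]*1000).astype(np.float32)),np.median(p[:,2]))
q=toolpts(p)
for lo in range(-110,30,15):
    t=q[(q[:,1]>lo)&(q[:,1]<lo+15)]
    if len(t)>20: print(lo,len(t),np.percentile(t[:,0],[2,98,100]).round(1))
for lo in range(60,150,10):
    t=q[(q[:,0]>lo)&(q[:,0]<lo+10)]
    if len(t)>20: print("x",lo,len(t),np.percentile(t[:,1],[0,2,98,100]).round(1))
E
```

```text
held n 5774 tilt deg (x,y) [-0.35 -0.38] z0 -18.8 far x [70.4 70.4 70.5 70.5 70.5 70.5] y ext [array([-97.1,   1.8]), array([-97.1,   2.2]), array([-97.2,   2.1]), array([-96.6,   1.6])] ((49.30518341064453, -47.8041877746582), (100.08061218261719, 42.56265640258789), 89.9942398071289)
6785 ((368.9028625488281, 328.0778503417969), (129.86729431152344, 170.08456420898438), 10.61512565612793) 0.045199824858303206
-110 715 [ 65.8 112.8 113.9]
-95 715 [ 65.9 113.4 113.9]
-80 713 [ 65.9 113.5 113.9]
-65 708 [ 65.9 112.8 114. ]
-50 716 [ 65.9 113.5 114. ]
-35 714 [ 65.9 112.9 114. ]
-20 685 [ 65.7 112.7 112.9]
-5 900 [-43.8 111.9 112.9]
10 743 [-50.8 110.1 113. ]
x 60 630 [-114.1 -110.9   13.5   14.7]
x 70 1211 [-113.7 -110.9   12.3   15.5]
x 80 1226 [-114.3 -111.    13.2   15.5]
x 90 1237 [-114.2 -110.9   13.1   15.3]
x 100 1370 [-114.1 -111.1   12.9   15.1]
x 110 467 [-113.6 -111.2   11.8   15. ]
```

```bash
python3 -m jog '[[[0,0.3,-0.05,0.2,0],[0,0.41,0,0.5,0],[0,0,0,0.7,0],[0,0,0,0.7,0],[0,0,0,0.4,0],[0,0,0,0.2,0],[0,0,0,0.1,0],[0,0,0,0.05,0],[0,0,0,0.05,0],[0,0,0,0,0]]]'; python3 -m jog '[[[0,0,0,0.03,0],[0,0,0,0.03,0],[0,0,0,0.02,0],[0,0,0,0,0],[0,0,0,0,0]]]'
```

```text
time: 9.3
position: [0.4156, 0.3368, 0.0912]
tool_rot: [2.003, 2.419, 0.001]
ft_force: [0.7, 0.2, -4.0]
grip_width: 0.084
time: 9.93
position: [0.4157, 0.3368, 0.088]
tool_rot: [2.004, 2.419, 0.001]
ft_force: [0.1, -1.1, -2.2]
grip_width: 0.088
```

```bash
python3 -m jog '[[[0,0,0,0.02,0],[0,0,0,0,0],[0.4,0,0,0,0],[0.4,0,0,0,0],[0.4,0,0,0,0],[0.4,0,0,0,0],[0.4,0,0,0,0]]]'; python3 -m jog '[[[0.4,0,0,-0.2,0],[0.4,0,0,-0.5,0],[1,0,0,-0.8,0],[1,0,0,-0.9,0],[1,-0.3,0,-0.9,0],[1,-0.6,0,-0.4,0],[1,-0.6,0,0,0],[1,0,0,0,0],[1,0,0,0,0]]]'
cat >> h.py <<'E'
def top(im,d,K,T,z,c,w=100):
    """outline of a crate rim at height z near c (mm, world)"""
    P=cloud(d,K,T)*1000; m=(abs(P[...,2]-z)<6)&(im.max(-1)<90)&(np.hypot(P[...,0]-c[0],P[...,1]-c[1])<w)
    p=P[m]; r=cv2.minAreaRect(p[:,:2].astype(np.float32)); print("rim n",len(p),r,"z",np.median(p[:,2]).round(1)); return p
E
python3 -c "
from h import *
s=get_state();print(s['position'].round(4))
g=grab('wrist');save(g[0],'w3');top(*g,107,(369,328))
P=cloud(*g[1:]); m=(abs(P[...,2]-.045)<.006)&(g[0].min(-1)>90)&(P[...,0]>.29)&(P[...,0]<.46)
p=P[m]; print(len(p),cv2.minAreaRect((p[:,:2]*1000).astype(np.float32)))
"
```

```text
time: 10.8
position: [0.4155, 0.3368, 0.0869]
tool_rot: [-2.003, -2.42, 0.0]
ft_force: [-0.3, -0.0, 0.6]
grip_width: 0.391
time: 11.92
position: [0.4262, 0.2788, 0.2351]
tool_rot: [-2.002, -2.42, -0.001]
ft_force: [0.8, 0.5, -0.2]
grip_width: 0.989
[0.4262 0.2788 0.2351]
rim n 4195 ((368.662353515625, 328.4194030761719), (99.1461410522461, 139.2480926513672), 10.742223739624023) z 107.1
2007 ((369.9229736328125, 328.4654541015625), (128.8249969482422, 168.91131591796875), 10.977654457092285)
```

View pics/w3.png

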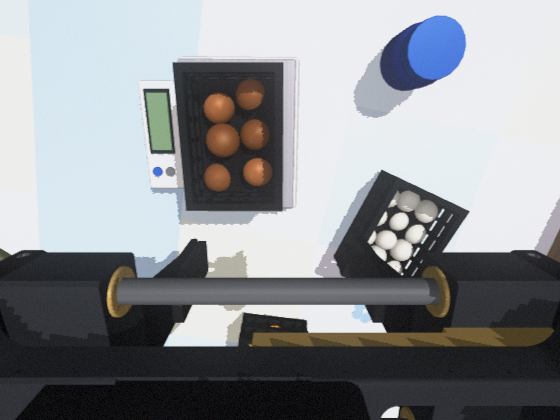

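```bash
python3 -m jog '[[[1,-0.4,0,0,0],[1,-0.7,0.1,0,0],[1,-1,0.2,0,0],[1,-1,0.2,0,0],[1,-1,0.2,0,0],[1,-1,0.07,0,0],[1,-1,0,0.2,0],[1,-0.7,0,0.3,0.6],[1,-0.3,0,0.2,0.5],[1,0,0,0,0.5]]]';python3 -m jog '[[[1,0,0,0,0],[1,0,0,0,0]]]'
cat >> h.py <<'E'
def plan(g,z,c,zg):
    """rim at height z -> shift in row units to pinch the +x wall, TCP at height zg"""
    p=top(*g,z,c); r=cv2.minAreaRect(p[:,:2].astype(np.float32)); a=r[2]; w,h=r[1]
    if w>h: a-=90
    s=get_state(); M=R.from_rotvec(s["tool_rot"]).as_matrix(); yaw=np.degrees(np.arctan2(M[1,1],M[0,1]))
    u=np.array([np.cos(np.radians(a)),np.sin(np.radians(a))])
    t=np.r_[np.array(r[0])+46*u,zg]; print("crate yaw",a,"tool yaw",yaw,"turn",(yaw-a)/5,"shift",((t-s["position"]*1000)@M/40).round(3))
E
python3 -c "
from h import *
g=grab('wrist');plan(g,62,(465,-5),43)"
```

```text
time: 13.22
position: [0.5086, 0.0042, 0.2056]
tool_rot: [-2.17, -2.269, 0.002]
ft_force: [0.9, 0.9, -0.1]
grip_width: 1.002
time: 13.48
position: [0.5092, 0.0054, 0.2069]
tool_rot: [-2.165, -2.276, -0.0]
ft_force: [0.5, 0.3, -0.1]
grip_width: 1.004
rim n 2975 ((463.0517272949219, -3.02093505859375), (98.54601287841797, 140.216552734375), 3.1309568881988525) z 62.1
crate yaw 3.1309568881988525 tool yaw 2.8449462635786524 turn -0.05720212492404002 shift [-0.145 -0.015  4.1  ]
```

```bash
python3 -m jog '[[[1,-0.15,-0.01,0.4,-0.06],[1,0,0,0.8,0],[1,0,0,0.9,0],[1,0,0,0.8,0],[1,0,0,0.6,0],[1,0,0,0.4,0],[0.5,0,0,0.2,0],[0,0,0,0,0],[0,0,0,0,0],[0,0,0,0,0]]]' 45; python3 -m jog '[[[0,0,0,0,0],[0,0,0,0,0],[0,0,0,0,0],[0,0,0,0,0],[0,0,0,0,0],[0,0,0,0,0],[0,0,0,0,0],[0,0,0,0,0],[0,0,0,0,0],[0,0,0,0,0]]]' 45
```

```text
time: 14.78
position: [0.5099, -0.0016, 0.0438]
tool_rot: [2.161, 2.279, 0.002]
ft_force: [0.2, -0.2, 0.5]
grip_width: 0.63
time: 16.02
position: [0.5093, -0.0015, 0.043]
tool_rot: [2.161, 2.28, 0.0]
ft_force: [1.1, 0.8, -0.5]
grip_width: 0.085
```

```bash
python3 -m jog '[[[0,0,0,-0.2,0],[0,0,0,-0.5,0],[0,0,0,-0.8,0],[0,0,0,-0.9,0],[0,0,0,-0.9,0],[0,0.3,-0.1,-0.6,0],[0,0.5,-0.2,-0.3,0],[0,0.8,-0.2,0,0],[0,0.9,-0.2,0,0],[0,0.9,-0.2,0,0]]]'; python3 -m jog '[[[0,0.9,-0.2,0,0],[0,0.9,-0.2,0,0],[0,0.9,-0.2,0,0],[0,0.8,-0.2,0,-0.5],[0,0.6,-0.1,0,-0.5],[0,0.27,0,0,-0.52],[0,0.1,0,0,0],[0,0,0,0,0],[0,0,0,0,0]]]'
cat > hov.py <<'E'
import sys
from h import *
g=grab('wrist');save(g[0],sys.argv[1]);s=get_state();held(*g);P=cloud(*g[1:])
zb=float(sys.argv[2]); q=toolpts(P); h=(s["position"][2]*1000-zb)
m=(abs(q[...,2]-h)<6)&(g[0].max(-1)<90)&(q[...,0]>40)&(q[...,0]<130)&(abs(q[...,1]+46)<75)
p=q[m]; print(s["position"].round(4),"below n",len(p),cv2.minAreaRect(p[:,:2].astype(np.float32)))
for lo in(-90,-65,-40,-15):
    t=p[(p[:,1]>lo)&(p[:,1]<lo+15)]; print(lo,len(t),len(t) and np.percentile(t[:,0],[2,99]).round(1))
for lo in range(70,110,8):
    t=p[(p[:,0]>lo)&(p[:,0]<lo+8)]; print("x",lo,len(t),len(t) and np.percentile(t[:,1],[1,99]).round(1))
E
python3 hov.py w4 107
```

```text
time: 17.27
position: [0.4649, 0.133, 0.2109]
tool_rot: [-2.162, -2.279, 0.001]
ft_force: [-0.3, 0.3, -1.9]
grip_width: 0.09
time: 18.4
position: [0.4186, 0.3074, 0.2109]
tool_rot: [2.008, 2.416, -0.001]
ft_force: [0.4, 0.7, -2.9]
grip_width: 0.09
held n 5823 tilt deg (x,y) [-0.27 -0.28] z0 -18.8 far x [70.5 70.6 70.6 70.6 70.6 70.6] y ext [array([-97. ,   2.2]), array([-96.9,   2.2]), array([-97.1,   2.1]), array([-96.4,   1.6])] ((49.47669982910156, -47.761474609375), (42.85921859741211, 100.13063049316406), 0.004772224463522434)
[0.4185 0.3076 0.2109] below n 1700 ((84.1333999633789, -45.650455474853516), (98.87594604492188, 31.465328216552734), 89.82060241699219)
-90 342 [69.2 99.1]
-65 177 [91.8 99.1]
-40 179 [91.9 99.8]
-15 253 [69.5 99.1]
x 70 192 [-94.7   3.8]
x 78 173 [-94.3   3.7]
x 86 482 [-94.1   3.7]
x 94 814 [-93.7   2.8]
x 102 0 0
```

View pics/w4.png

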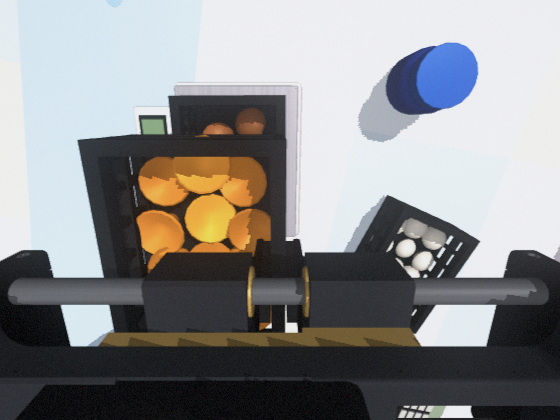

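```bash
python3 -m jog '[[[0,0.3,0.055,0,0],[0,0.43,0,0.1,0],[0,0,0,0.4,0],[0,0,0,0.5,0],[0,0,0,0.2,0],[0,0,0,0.1,0],[0,0,0,0.1,0],[0,0,0,0.1,0],[0,0,0,0.1,0],[0,0,0,0,0]]]'; python3 -m jog '[[[0,0,0,0.03,0],[0,0,0,0.03,0],[0,0,0,0.02,0],[0,0,0,0,0],[0,0,0,0,0]]]'
```

```text
time: 19.7
position: [0.4147, 0.3375, 0.1467]
tool_rot: [2.006, 2.418, -0.001]
ft_force: [-0.2, -0.5, -3.1]
grip_width: 0.088
time: 20.32
position: [0.4149, 0.3377, 0.144]
tool_rot: [2.006, 2.418, 0.001]
ft_force: [-0.5, 0.4, 0.3]
grip_width: 0.086
```

```bash
python3 -m jog '[[[0.4,0,0,0,0],[0.4,0,0,0,0],[0.4,0,0,0,0],[0.4,0,0,0,0],[0.4,0,0,0,0]]]'; python3 -m jog '[[[0.4,0,0,-0.2,0],[0.4,0,0,-0.5,0],[1,0,0,-0.8,0],[1,0,0,-0.9,0],[1,-0.3,0,-0.9,0],[1,-0.6,0,-0.4,0],[1,-0.6,0,0,0],[1,0,0,0,0],[1,0,0,0,0]]]'
python3 -c "
from h import *
s=get_state();print(s['position'].round(4))
g=grab('wrist');save(g[0],'w5');top(*g,163,(369,328))
P=cloud(*g[1:])*1000; m=(abs(P[...,2]-62)<6)&(g[0].max(-1)<90)&(np.hypot(P[...,0]-591,P[...,1]-238)<110); p=P[m];print(len(p),cv2.minAreaRect(p[:,:2].astype(np.float32)))
"
```

```text
time: 20.95
position: [0.4148, 0.3377, 0.1437]
tool_rot: [2.006, 2.418, 0.0]
ft_force: [0.4, 0.9, -0.7]
grip_width: 0.391
time: 22.08
position: [0.4254, 0.2797, 0.2919]
tool_rot: [-2.004, -2.419, -0.001]
ft_force: [-0.7, -0.4, 0.2]
grip_width: 0.989
[0.4254 0.2797 0.2919]
rim n 4151 ((367.8898010253906, 329.6900939941406), (99.44169616699219, 140.33612060546875), 10.757290840148926) z 163.2
1557 ((589.2598266601562, 241.1127166748047), (139.918212890625, 99.92778778076172), 76.63146209716797)
```

```bash
python3 -m jog '[[[1,-0.2,0.4,0,0],[1,-0.4,0.8,0,0],[1,-0.4,0.9,0,0],[1,-0.4,0.9,0.2,0],[1,-0.4,0.8,0.4,0],[1,-0.2,0.7,0.6,0.8],[1,0,0.4,0.5,1],[1,0,0,0.3,1],[1,0,0,0.1,1],[1,0,0,0,1]]]';python3 -m jog '[[[1,0,0,0,0],[1,0,0,0,0]]]'
python3 -c "
from h import *
g=grab('wrist');plan(g,62,(589,241),43)"
```

```text
time: 23.38
position: [0.6341, 0.2348, 0.2059]
tool_rot: [-2.467, -1.944, 0.003]
ft_force: [-0.1, -0.3, -0.5]
grip_width: 0.996
time: 23.62
position: [0.6339, 0.2351, 0.2073]
tool_rot: [2.463, 1.95, -0.001]
ft_force: [0.0, -0.4, -0.4]
grip_width: 1.003
rim n 2990 ((589.209228515625, 240.796142578125), (139.86734008789062, 98.97616577148438), 76.79400634765625) z 62.1
crate yaw -13.20599365234375 tool yaw -13.283828222205853 turn -0.015566913972420693 shift [-0.116  0.033  4.113]
```

```bash
python3 -m jog '[[[1,-0.12,0.03,0.4,0],[1,0,0,0.8,0],[1,0,0,0.9,0],[1,0,0,0.8,0],[1,0,0,0.6,0],[1,0,0,0.4,0],[0.5,0,0,0.21,0],[0,0,0,0,0],[0,0,0,0,0],[0,0,0,0,0]]]' 45; python3 -m jog '[[[0,0,0,0,0],[0,0,0,0,0],[0,0,0,0,0],[0,0,0,0,0],[0,0,0,0,0],[0,0,0,0,0],[0,0,0,0,0],[0,0,0,0,0],[0,0,0,0,0],[0,0,0,0,0]]]' 45
```

```text
time: 24.92
position: [0.6342, 0.2305, 0.0445]
tool_rot: [2.464, 1.948, 0.003]
ft_force: [-0.2, -0.5, 0.0]
grip_width: 0.633
time: 26.18
position: [0.6336, 0.2302, 0.0434]
tool_rot: [2.464, 1.948, 0.0]
ft_force: [0.4, 0.0, -0.4]
grip_width: 0.082
```

```bash
python3 -m jog '[[[0,0,0,-0.2,0],[0,0,0,-0.5,0],[0,0,0,-0.8,0],[0,0,0,-0.9,0],[0,0,0,-0.9,0],[0,0,0,-0.9,0],[0,0,0,-0.8,0],[0,0,-0.2,-0.4,0],[0,0.1,-0.4,-0.2,0],[0,0.1,-0.7,0,0]]]'; python3 -m jog '[[[0,0.1,-0.8,0,0],[0,0.1,-0.8,0,0],[0,0.1,-0.8,0,0],[0,0.1,-0.8,0,-0.5],[0,0,-0.7,0,-0.8],[0,0,-0.4,0,-1],[0,0,-0.1,0,-1],[0,0,0,0,-0.9],[0,0,0,0,-0.58],[0,0,0,0,0]]]'; python3 -m jog '[[[0,0,0,0,0],[0,0,0,0,0]]]'; python3 hov.py w6 163
```

```text
time: 27.42
position: [0.5835, 0.2504, 0.267]
tool_rot: [-2.465, -1.947, 0.001]
ft_force: [-0.1, -0.6, -2.1]
grip_width: 0.084
time: 28.68
position: [0.4149, 0.3025, 0.2664]
tool_rot: [-2.007, -2.417, 0.003]
ft_force: [0.4, 0.3, -1.1]
grip_width: 0.085
time: 28.92
position: [0.4162, 0.3025, 0.2671]
tool_rot: [-2.008, -2.416, 0.001]
ft_force: [0.1, 0.6, -2.1]
grip_width: 0.09
held n 5883 tilt deg (x,y) [-0.35 -0.23] z0 -18.4 far x [70.6 70.7 70.7 70.7 70.7 70.7] y ext [array([-97.1,   2.6]), array([-97. ,   2.5]), array([-97.3,   2.4]), array([-96.8,   1.9])] ((49.377464294433594, -47.861637115478516), (101.00298309326172, 42.81849670410156), 89.9554443359375)
[0.4163 0.3025 0.2672] below n 1918 ((73.36311340332031, -42.84642791748047), (65.03260803222656, 99.15174102783203), 0.28038400411605835)
-90 496 [ 68.6 104.8]
-65 185 [ 97.7 105.5]
-40 179 [ 97.8 105.5]
-15 171 [ 97.8 104.9]
x 70 184 [-91.9   6.2]
x 78 183 [-92.    6.1]
x 86 190 [-91.8   6.1]
x 94 776 [-91.4   6. ]
x 102 491 [-90.4   5.9]
```

```bash
python3 -m jog '[[[0,0.4,0.06,0,0],[0,0.475,0.058,0.1,0],[0,0,0,0.4,0],[0,0,0,0.5,0],[0,0,0,0.2,0],[0,0,0,0.1,0],[0,0,0,0.1,0],[0,0,0,0.1,0],[0,0,0,0.1,0],[0,0,0,0,0]]]'; python3 -m jog '[[[0,0,0,0.03,0],[0,0,0,0.03,0],[0,0,0,0.02,0],[0,0,0,0,0],[0,0,0,0,0]]]'
```

```text
time: 30.22
position: [0.4147, 0.3376, 0.2031]
tool_rot: [2.008, 2.416, -0.001]
ft_force: [0.6, -0.1, -3.1]
grip_width: 0.086
time: 30.85
position: [0.4149, 0.3378, 0.2003]
tool_rot: [2.008, 2.416, 0.001]
ft_force: [0.4, -0.2, -0.7]
grip_width: 0.089
```

```bash
python3 -m jog '[[[0.4,0,0,0,0],[0.4,0,0,0,0],[0.4,0,0,0,0],[0.4,0,0,0,0],[0.4,0,0,0,0]]]'; python3 -m jog '[[[0.4,0,0,-0.2,0],[0.4,0,0,-0.5,0],[1,0,0,-0.8,0],[1,0,0,-0.9,0],[1,-0.3,0,-0.9,0],[1,-0.6,0,-0.4,0],[1,-0.6,0,0,0],[1,0,0,0,0],[1,0,0,0,0]]]'
python3 -c "
from h import *
s=get_state();print(s['position'].round(4))
g=grab('wrist');save(g[0],'w7');top(*g,219,(368,329))
"
```

```text
time: 31.48
position: [0.4148, 0.3378, 0.2002]
tool_rot: [2.008, 2.416, 0.0]
ft_force: [0.0, -0.6, 0.6]
grip_width: 0.394
time: 32.6
position: [0.4253, 0.2797, 0.3483]
tool_rot: [-2.006, -2.417, -0.001]
ft_force: [0.2, 0.3, -0.5]
grip_width: 0.984
[0.4253 0.2797 0.3483]
rim n 4217 ((367.8549499511719, 329.60968017578125), (99.46715545654297, 139.82704162597656), 10.75558090209961) z 219.1
```

View pics/w7.png

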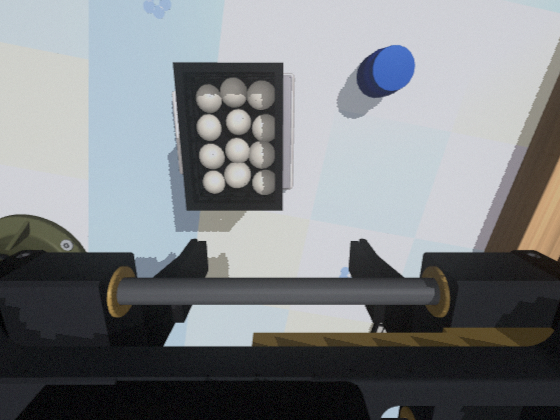

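```bash
python3 -m jog '[[[1,-0.3,0.06,0,0],[1,-0.6,0,0,0],[1,-0.9,0,0,0],[1,-1,0,0,0],[1,-1,0,0,0],[1,-1,0,0,0],[1,-1,0,0,0],[1,-1,0,0,0],[1,-1,-0.3,0,0],[1,-1,-0.5,0,0]]]';python3 -m jog '[[[1,-1,-0.6,0.2,0],[1,-1,-0.6,0.5,0],[1,-0.9,-0.6,0.6,0],[1,-0.8,-0.6,0.6,0],[1,-0.7,-0.5,0.6,0],[1,-0.5,-0.2,0.6,0],[1,-0.2,0,0.4,0],[1,0,0,0.2,0],[1,0,0,0,0],[1,0,0,0,0]]]'
cat > lid.py <<'E'
import sys
from h import *
g=grab('wrist');save(g[0],sys.argv[1]);s=get_state();P=cloud(*g[1:])*1000;im=g[0].astype(int)
gr=(im[...,1]>im[...,0]*1.4)&(im[...,1]>im[...,2]*1.2)
for n,a,b in(("plate",5,16),("bar",24,36)):
    p=P[gr&(P[...,2]>a)&(P[...,2]<b)&(np.hypot(P[...,0]-372,P[...,1]+330)<110)]
    r=cv2.minAreaRect(p[:,:2].astype(np.float32)); print(n,len(p),r,np.median(p[:,2]))
    M=R.from_rotvec(s["tool_rot"]).as_matrix()
    print((np.r_[r[0],14]-s["position"]*1000)@M/40, np.degrees(np.arctan2(M[1,1],M[0,1])))
E
python3 lid.py w8
```

```text
time: 33.9
position: [0.461, -0.0743, 0.3477]
tool_rot: [-2.007, -2.416, 0.001]
ft_force: [1.5, 0.7, 0.6]
grip_width: 1.002
time: 35.15
position: [0.3774, -0.2955, 0.201]
tool_rot: [2.005, 2.417, 0.001]
ft_force: [0.1, -0.0, 0.6]
grip_width: 1.004
plate 7021 ((372.491943359375, -330.87835693359375), (98.53457641601562, 138.4384765625), 11.633731842041016) 10.290099847963031
[-0.84021225 -0.28920283  4.67644534] 10.631126481390456
bar 642 ((373.35198974609375, -330.7598571777344), (14.052273750305176, 68.8183822631836), 11.856502532958984) 31.80562815121926
[-0.84126723 -0.26752421  4.67647478] 10.631126481390456
```

View pics/w8.png

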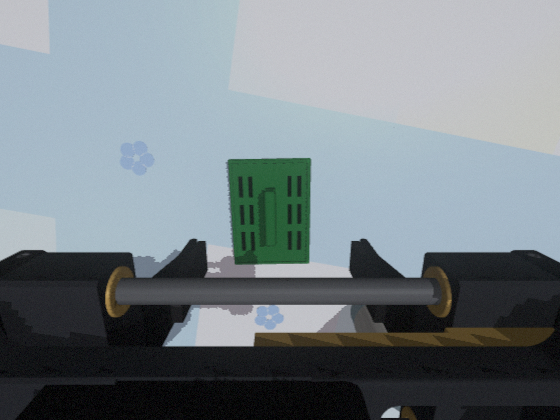

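```bash
python3 -m jog '[[[1,-0.4,-0.14,0.3,0],[1,-0.44,-0.135,0.6,0],[1,0,0,0.9,-0.22],[0.7,0,0,0.9,0],[0.7,0,0,0.8,0],[0.7,0,0,0.6,0],[0.7,0,0,0.4,0],[0.7,0,0,0.18,0],[0.5,0,0,0,0],[0.3,0,0,0,0]]]' 35; python3 -m jog '[[[0,0,0,0,0],[0,0,0,0,0],[0,0,0,0,0],[0,0,0,0,0],[0,0,0,0,0],[0,0,0,0,0],[0,0,0,0,0],[0,0,0,0,0]]]'
```

```text
time: 36.45
position: [0.3726, -0.3315, 0.0139]
tool_rot: [1.983, 2.434, 0.0]
ft_force: [-0.6, -0.0, 0.8]
grip_width: 0.553
time: 37.45
position: [0.3721, -0.3311, 0.0131]
tool_rot: [1.984, 2.435, 0.0]
ft_force: [0.7, 0.7, 2.3]
grip_width: 0.155
```

```bash
python3 -m jog '[[[0,0,0,-0.2,0],[0,0,0,-0.5,0],[0,0,0,-0.9,0],[0,0,0,-1,0],[0,0,0,-1,0],[0,0.1,0.1,-1,0],[0,0.3,0.3,-1,0],[0,0.4,0.4,-0.8,0],[0,0.6,0.5,-0.5,0],[0,0.7,0.6,-0.2,0]]]'; python3 -m jog '[[[0,0.8,0.6,0,0],[0,0.8,0.6,0,0],[0,0.9,0.5,0,0],[0,0.9,0.4,0,0],[0,1,0.2,0,0],[0,1,0.1,0,0],[0,1,0,0,0],[0,1,-0.1,0,0],[0,1,-0.2,0,0],[0,1,-0.2,0,0]]]'; python3 -m jog '[[[0,0.9,-0.2,0,0],[0,0.9,-0.2,0,0],[0,0.8,-0.1,0,0],[0,0.6,-0.1,0,0],[0,0.4,0,0,0],[0,0.2,0,0,0.2],[0,0,0,0,0],[0,0,0,0,0]]]'
cat > hovlid.py <<'E'
from h import *
g=grab('wrist');save(g[0],'w9');s=get_state();q=toolpts(cloud(*g[1:]));im=g[0].astype(int);print(s["position"].round(4))
gr=(im[...,1]>im[...,0]*1.4)&(im[...,1]>im[...,2]*1.2)&(q[...,2]>-5)&(q[...,2]<15)&(np.abs(q[...,1])<70)&(q[...,0]>20)&(q[...,0]<90)
p=q[gr]; print("lid",len(p),cv2.minAreaRect(p[:,:2].astype(np.float32)),p[:,0].max(),np.percentile(p[:,1],[.5,99.5]))
A=np.c_[p[:,:2],np.ones(len(p))];print(np.linalg.lstsq(A,p[:,2],rcond=None)[0])
h=s["position"][2]*1000-219; m=(abs(q[...,2]-h)<6)&(im.max(-1)<90)&(np.abs(q[...,1])<70)&(q[...,0]>20)&(q[...,0]<130)
p=q[m]; print("below",len(p),cv2.minAreaRect(p[:,:2].astype(np.float32)))
M=R.from_rotvec(s["tool_rot"]).as_matrix(); print("stack centre in tool",(np.array([367.9,329.6,226.1])-s["position"]*1000)@M,np.degrees(np.arctan2(M[1,1],M[0,1])))
E
python3 hovlid.py
```

```text
time: 38.7
position: [0.4296, -0.2334, 0.2987]
tool_rot: [1.985, 2.432, 0.001]
ft_force: [0.6, 0.4, -0.7]
grip_width: 0.154
time: 39.95
position: [0.427, 0.1509, 0.297]
tool_rot: [1.985, 2.435, -0.001]
ft_force: [1.1, 0.6, -0.4]
grip_width: 0.158
time: 40.95
position: [0.3742, 0.2932, 0.2969]
tool_rot: [2.007, 2.416, -0.001]
ft_force: [0.2, -0.5, -1.7]
grip_width: 0.154
[0.3742 0.2933 0.2969]
lid 13712 ((44.414947509765625, -1.7478446960449219), (48.81719207763672, 98.77796173095703), 0.006417965982109308) 68.82014692725986 [-50.07982745  46.75354734]
[-4.58375464e-03  1.25890244e-03  2.94425713e+00]
below 2549 ((85.44850158691406, 0.5557861328125), (99.35356903076172, 42.517822265625), 89.9283447265625)
stack centre in tool [36.88040528  0.45558521 70.79185254] 10.55352507577056
```

View pics/w9.png

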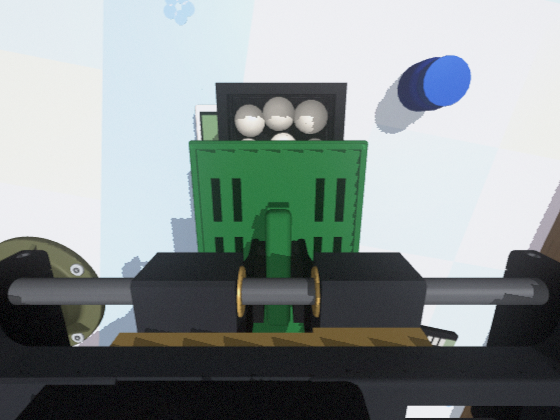

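```bash
python3 -m jog '[[[0,0.4,0.045,0,0],[0,0.53,0,0.1,0],[0,0,0,0.4,0],[0,0,0,0.5,0],[0,0,0,0.3,0],[0,0,0,0.1,0],[0,0,0,0.1,0],[0,0,0,0.1,0],[0,0,0,0.1,0],[0,0,0,0,0]]]'; python3 -m jog '[[[0,0,0,0.03,0],[0,0,0,0.03,0],[0,0,0,0.02,0],[0,0,0,0.02,0],[0,0,0,0,0],[0,0,0,0,0]]]'
```

```text
time: 42.25
position: [0.3685, 0.331, 0.2287]
tool_rot: [2.006, 2.418, -0.001]
ft_force: [-0.5, -0.1, -1.7]
grip_width: 0.152
time: 43.0
position: [0.3686, 0.3312, 0.2261]
tool_rot: [2.005, 2.418, 0.001]
ft_force: [-2.3, -1.6, 5.3]
grip_width: 0.159
```

```bash
python3 -m jog '[[[0.5,0,0,0,0],[0.5,0,0,0,0],[0.5,0,0,0,0],[0.5,0,0,0,0],[0.5,0,0,0,0]]]'; python3 -m jog '[[[0.5,0,0,-0.2,0],[0.5,0,0,-0.5,0],[0.5,0,0,-0.7,0],[0.5,0,0,-0.7,0],[0.5,-0.4,0,-0.7,0],[0.5,-0.7,0,-0.5,0],[0.5,-0.8,0,0,0],[0.5,-0.4,0,0,0],[0.5,0,0,0,0],[0.5,0,0,0,0]]]'
python3 - <<'E'
from h import *
g=grab('wrist');s=get_state();print(s["position"].round(4));P=cloud(*g[1:])*1000;im=g[0].astype(int)
gr=(im[...,1]>im[...,0]*1.4)&(im[...,1]>im[...,2]*1.2)&(np.hypot(P[...,0]-368,P[...,1]-330)<105)
p=P[gr&(P[...,2]>210)&(P[...,2]<235)];print("plate",len(p),cv2.minAreaRect(p[:,:2].astype(np.float32)))
A=np.c_[p[:,:2]-[368,330],np.ones(len(p))];print(np.linalg.lstsq(A,p[:,2],rcond=None)[0])
i2=grab('scene');i3=grab('side');save(np.hstack([g[0],i2[0],i3[0]]),'f');cv2.imwrite('pics/f.png',cv2.resize(np.hstack([g[0][...,::-1],i3[0][:,:,::-1]]),(800,300)))
E
```

```text
time: 43.62
position: [0.3686, 0.3311, 0.2248]
tool_rot: [2.006, 2.418, -0.0]
ft_force: [0.3, 0.1, 0.9]
grip_width: 0.494
time: 44.88
position: [0.385, 0.2419, 0.3568]
tool_rot: [-2.003, -2.419, -0.0]
ft_force: [0.6, -0.2, 0.1]
grip_width: 0.503
[0.385  0.242  0.3567]
plate 14024 ((367.180908203125, 330.2742919921875), (99.17447662353516, 139.17005920410156), 10.631034851074219)
[-6.03742827e-04  9.61136673e-04  2.23462850e+02]
```

View pics/f.png

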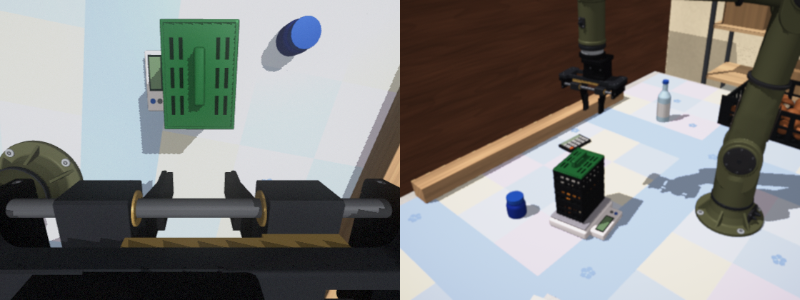

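The lid's plate is at z = 223.5 mm (223 expected when seated), level, and within 1 mm of the white crate. The stack stands upright, and the arm is clear of it.

```bash
python3 -c "
from bench import job
print(job.close_job())"
```

```text
the job is handed in; nothing more can be done
None
```

The three crates are stacked on the scale in the order you asked for (ceps, chanterelles, white mushrooms). The green lid is on top and the job is handed in at about 45 s of robot time.

Each crate was pinched by a long wall, carried level (tilt under 0.5°), and set down slowly with one wrist-camera correction above the stack.

| Last check (wrist camera) | Centre (mm) | Turn | Height (mm) |
|---|---|---|---|
| Scale platform | (368.9, 328.1) | 10.6° | 45 |
| Ceps, rim | (368.7, 328.4) | 10.7° | 107 |
| Chanterelles, rim | (367.9, 329.7) | 10.8° | 163 |
| White mushrooms, rim | (367.9, 329.6) | 10.8° | 219 |
| Lid, plate top | (367.2, 330.3) | 10.6° | 223.5 (223 expected seated) |

- **Fit:** neighbouring pieces are within about 1.5 mm of each other, and the lid measured level.
- **Other objects:** I sent no move near the calculator, jar or bottle. They stand upright in the last picture; I did not measure their positions again.
- **Lid set-down:** it pressed about 5 N just before release and settled normally. No check failed.

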